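Press a sample stub flush with one turn of the flywheel

TASK

Push the blue-tabbed sample carrier gently along its guide until it is fully home against the brass stop under the press, then turn the flywheel clockwise (seen from above) by its crank knob through exactly one revolution, so that the ram comes down once, presses the brass stub flush and goes back up, and let go with the red line on the wheel back at the red pointer. Turn it without forcing: the yellow torque needle on the hub must stay within its green band. Leave everything else on the bench where it is.

Things in the scene. Friction and masses are not known exactly. Their poses are not given: they have to be found in the camera images.
- press: Heavy white and orange bench press, base 240 (x) by 444 (y) mm, dark deck 40 mm high. Origin: centre of its underside on the bench; x away from the robot side, z up. Carrier guide and ram at y = +110 mm, flywheel axis at x = -30, y = -130. The ram's column and head stand over the guide from x = +30 to +138, y = +74 to +146, up to 180 mm high. Red pointer 90 mm high at the deck's -y edge.
- wheel_axis (a point): Point on the flywheel's vertical axis, 130 mm above the bench (fixed on the press; axes as the press). The crank knob's centre runs round it in a level circle of 60 mm radius. The aluminium flywheel is 168 mm in diameter, its top 94 mm above the bench.
- knob_grip (a point): Centre of the black upright crank knob, a freely revolving handle 26 mm in diameter, from 108 to 153 mm above the bench; this point is 130 mm above it. Grip from above at any yaw; the hand need not turn as it goes round. At home the knob is on the press's -y side of the axis. The crank arm under it is 18 mm wide, top at 107 mm.
- flywheel (a joint): Turn in rad, clockwise from above positive: from home (-y side) the knob goes to the press's -x side, then +y. 0 at the start, 6.283 after one turn, red rim line at the red pointer. Range -0.05 to 7.08; nothing stops it at home. A damper resists with 0.6 N m per rad/s, bearings 0.15 N m, pressing the stub adds up to 0.55 N m. One ram stroke a turn: up at 0, 25 mm lower at half a turn, up at 6.283.
- torque_hub (a joint): Yellow torque needle on a green scale: twist in rad of the crank arm against the flywheel, which it drives through a spring of 6 N m/rad (0 = no torque, positive when the crank is driven clockwise). Green band -0.18 to +0.18: about 1.1 N m, or 18 N at the knob. From 0.2 on it counts as forced.
- carrier: Loose aluminium plate 130 (x) by 50 by 8 mm, 0.25 kg, with a blue boss (34 by 34, top 14 mm above the underside) 45 mm ahead of centre and a blue upright tab (40 wide, 10 thick, top 44 mm above the underside) at its rear end. Lies on the deck between 12 mm high rails, 25 to 50 mm short of home. Origin: centre of its underside; x points to the stop. Needs a push of a few N; over 20 N is rough.
- nest_home (a point): Where the carrier's origin lies when it is fully home against the brass stop, on the deck 40 mm above the bench (fixed on the press; axes as the press, x along the guide towards the stop).
- tab_face (a point): Centre of the rear (-x) face of the carrier's push tab, 65 mm behind the carrier's origin and 26 mm above its underside (66 mm above the bench). Push here towards +x. The deck under the approach is 40 mm high.
- stub (a joint): How far the brass stub (18 mm diameter, in the blue boss) has been pushed in, m. At the start 0 to 0.003, standing 8 to 5 mm proud; 0.008 is flush with the boss. It moves only under about 45 N, so only the ram can press it.
- stub_jar: Small closed jar with a white lid, 38 mm diameter, 45 mm tall, standing on the press deck. Bystander; origin at centre of its base.
- slide_tray: Grey divided tray, 130 by 180 by 30 mm. Bystander; origin at centre of its base.
- objective: Microscope objective standing on the bench, steel with a yellow band, 34 mm diameter, 50 mm tall. Bystander; origin at centre of its base.
- solvent: Amber bottle with a red cap, 60 mm diameter, 140 mm tall. Bystander; origin at centre of its base.
- dish: White dish, 90 mm diameter, 18 mm tall. Bystander; origin at centre of its base.
- driver: Orange-handled screwdriver 160 mm long, lying. Bystander.
- slide_box: Blue closed slide box, 85 by 80 by 35 mm. Bystander; origin at centre of its base.
Mind the look-alikes: they are no part of the job. Of the things like the carrier, leave any that is purple or turquoise; of the rest the smaller one is meant.

How it is judged:
By the outcome, as a careful person would: the job done as asked, in the order asked, and still so for the second after the job is handed in, with the robot touching nothing.
It also fails if it takes over 72 s, if anything falls off the work surface, if the arm or the gripper's body presses on something with over 40 N, if the wrist force passes 120 N, or if a joint passes its speed limit or range.

ROBOT

A 6-joint arm with a two-finger parallel gripper is mounted at the origin on the work surface. World frame = base frame: x ahead of the robot, y to its left, z up, the work surface at z = 0. Lengths are in m, angles in rad, forces in N, time in s.
With the tool pointing down it reaches from about 0.35 to 0.725 m from the base axis. Payload 6 kg.
Tool frame: the origin (TCP) lies between the finger pads; the fingertips stand 22 mm ahead of it and the grasp point (between the pads) lies 3 mm ahead of it; z points along the fingers, y is the line along which they close (so a half turn about z gives the same grasp; the last joint's range is limited). The gripper opens to 85 mm and grips with 20 to 120 N. Pads are 22 mm wide; open, the fingers measure 114 mm over their backs; the gripper's body (76 mm by 85 mm) begins 54 mm behind the grasp point. The pads swing forward as they close: fully open they stand 13 mm farther back than shut.
Start: joints at [-0.959, 0.04, 0.085, 0, -1.615, -0.334], TCP at [0.165, -0.577, 0.253] pointing down, gripper open.
Joint ranges: [-2.56, 2.56], [-1.29, 2.01], [-1.08, 1.49], [-3.29, 1.98], [-2.81, -0.18], [-2.99, 2.99]. Speed limits (rad/s): [2.57, 2.57, 3.01, 3.14, 3.14, 3.14].

INTERFACE

Orientations are given as [roll, pitch, yaw] about the fixed x, y, z axes, in that order (R = Rz(yaw) Ry(pitch) Rx(roll)).
In Python, from workcell import arm gives the robot as it stands.
- The arm moves only by the tool play_rows, never from a script. Its argument "deltas" is a list of rows, each an object with "travel": the shift along the tool's x, y, z in mm, a list of three; "roll": the turn about the tool's z in degrees; "hand": the finger opening in mm, from 0 to 85.4. In form: [{"travel": [tx, ty, tz], "roll": roll, "hand": hand}, ...]. A call has 1 to 20 rows; each row shifts and turns the commanded pose from where the row before left it, along the tool's axes as they then stand; what a row does not reach is not made up. A row lasts 1/10 s, in which the tool goes at most 50 mm and 8.59 degrees, less where a joint would pass 70% of its speed; a pose out of reach is approached as far as the arm can. A call is refused whole if a number of a shift passes 50 or a number of a turn 8.59, either way. A call with a gripper value outside its range is refused whole. The fingers move at their own pace and stop on an object; "newtons" is the grip in N (left out, the last holds). Time passes only in rows, so rows that do not move let the fingers close. It gives the time, the measured TCP pose, the force, the opening and the grip force at its end, in the units of the state.
- arm.observe(): the state, without advancing time (a new reading comes with each control period).
- arm.grab_frame(name): name is "scene" or "side" or "wrist"; returns (picture, depth): 420x560x3 uint8, blue, green, red; 420x560 float32, m along the optical axis (not along the pixel's ray), 0 where there is no reading.
- arm.camera_model(name): a dict with "fx", "fy", "cx", "cy" (pixels), "dist_coeffs" ([k1, k2, p1, p2, k3] as OpenCV has them; the pictures are not rectified), "R" (3x3) and "t" (3): a world point X has camera coordinates R X + t; the wrist camera has in their place "hand_eye" (4x4, takes a point from camera to tool coordinates, whose origin is the TCP and whose axes are the flange's). Camera axes: x right, y down, z forward; pixel columns grow to the right and rows downward; lengths in m; the calibration is good to about 2 mm. A picture is of the moment at which its call begins: read the wrist's pose just before it. camera_model takes no time and is no camera call.
- arm.sign_off(): hands the job in; it is judged then, once.
The state is a dict: "t": time; "joint_positions": joint angles; "joint_velocities": joint speeds; "tau": joint torques, N m; "eef_pos": TCP position; "ee_rot": TCP orientation; "force": force on the tool from outside, world axes, zero at the start; "moment": the same for the moment, N m; "grip_width": opening from 0.0 (shut) to 1.0 (fully open); "finger_force": force on a finger pad.
Only numpy, scipy, OpenCV 4.12 (cv2) and the standard library are available. Lean on these libraries where they do the work, as an engineer would, in place of code of your own. Each camera call takes 0.05 s, during which the arm holds its last target. There are 200 camera calls.

## Working session

There is one attempt and no reset: what is moved stays moved. The work goes in short steps, Python scripts to look and compute and a tool call to move; the robot and the scene stay as the last step left them, time stands still between calls to the robot, and variables do not carry over. Pictures are saved under pics/ and viewed, at most 10 in all, crops included, and the job is handed in when it is done.

Besides the shell and the picture viewer there is one more tool, called after "Emit:" by a JSON object that holds its "name" and its "arguments", one argument or row to a line. play_rows: Moves the arm, as the interface text tells. Its arguments: {"type":"object","properties":{"deltas":{"type":"array","items":{"type":"object","properties":{"travel":{"type":"array","items":{"type":"number"}},"roll":{"type":"number"},"hand":{"type":"number"}}}},"newtons":{"type":"number"}},"required":["deltas"]}

```bash
mkdir -p pics; python3 - <<'E'
from workcell import arm
import cv2,numpy as np,pickle
s=arm.observe();print(s)
for n in("scene","side"):
    p,d=arm.grab_frame(n);cv2.imwrite(f"pics/{n}0.png",p);np.savez(f"{n}0.npz",p=p,d=d);print(n,arm.camera_model(n))
print(arm.camera_model("wrist"))
E
```

```text
{'t': 0.0, 'joint_positions': array([-9.59306453e-01,  4.08175537e-02,  8.37594911e-02, -4.60075528e-04,
       -1.61548777e+00, -3.33687594e-01]), 'joint_velocities': array([ 8.74291933e-04,  6.52609641e-05,  6.57008127e-04,  1.31709018e-03,
       -2.20744559e-04, -4.30339109e-04]), 'tau': array([ 8.37185075e-05, -3.68200850e+01,  3.47417343e+01,  6.93227246e+00,
       -5.24124684e-03,  4.20737877e-05]), 'eef_pos': array([ 0.16453382, -0.57668848,  0.25224803]), 'ee_rot': array([ 3.1397891e+00, -1.3871517e-04, -2.8637701e+00]), 'force': array([-0.67803526, -0.37564396,  0.06916391]), 'moment': array([-0.00100705, -0.01118999, -0.03109166]), 'finger_force': 0.0, 'grip_width': 1.0048251253358067}
scene {'fx': 439.1279638504444, 'fy': 439.1279638504444, 'cx': 283.0401358935237, 'cy': 202.5018536663835, 'dist_coeffs': array([-0.12334868,  0.        ,  0.        ,  0.        ,  0.        ]), 'R': array([[-0.22325975,  0.97475356,  0.00325266],
       [ 0.72154444,  0.1675059 , -0.67180011],
       [-0.65538439, -0.14763898, -0.74072534]]), 't': array([ 0.14101717, -0.30488693,  1.74551
[... 248 characters left out ...]
1699572],
       [-0.10885513, -0.61649131, -0.77980063],
       [ 0.16227842,  0.76291782, -0.62579719]]), 't': array([-0.55169172,  0.12657261,  1.5320413 ])}
{'fx': 339.9905081779795, 'fy': 339.9905081779795, 'cx': 277.00141644294126, 'cy': 204.3498044730305, 'dist_coeffs': array([-0.0011884,  0.       ,  0.       ,  0.       ,  0.       ]), 'hand_eye': array([[-2.99900590e-04, -9.57518917e-01, -2.88370308e-01,
         7.34021234e-02],
       [ 9.99999729e-01, -9.30941985e-05, -7.30869466e-04,
        -1.41719438e-03],
       [ 6.72975736e-04, -2.88370449e-01,  9.57518685e-01,
        -1.20653740e-01],
       [ 0.00000000e+00,  0.00000000e+00,  0.00000000e+00,
         1.00000000e+00]])}
```

View pics/scene0.png

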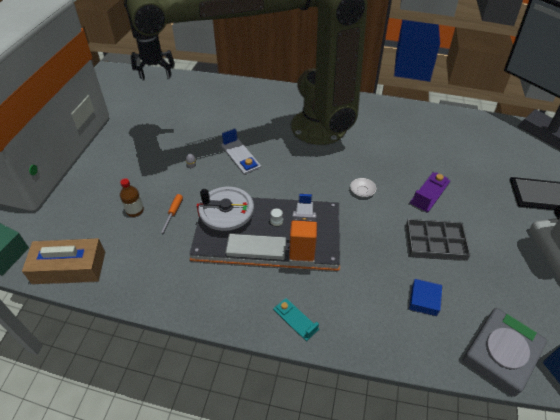

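View pics/side0.png

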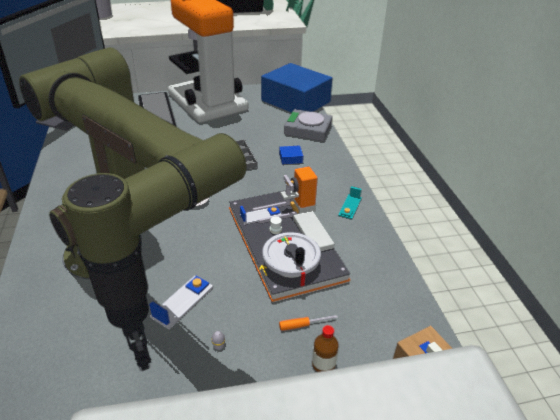

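The scene view shows the candidates for the carrier: blue-tabbed in the press guide (305,205), blue-tabbed on the bench (241,152), purple (432,190) and turquoise (296,318). The knob is at (205,197), the jar at (277,216) and the ram at (303,240). The carrier in the guide is the likely one, so I'll check its size and crop it.

```bash
cat > h.py <<'E'
import cv2,numpy as np
from scipy.spatial.transform import Rotation as Ro
def cloud(d,m,s=None):
    v,u=np.mgrid[:420,:560];K=np.array([[m['fx'],0,m['cx']],[0,m['fy'],m['cy']],[0,0,1]])
    n=cv2.undistortPoints(np.stack([u,v],-1).reshape(-1,1,2).astype(float),K,m['dist_coeffs']).reshape(420,560,2)
    P=np.dstack([n*d[...,None],d])
    if 'R' in m: return (P-m['t'])@m['R']
    H=m['hand_eye'];T=P@H[:3,:3].T+H[:3,3]
    return T@Ro.from_euler('xyz',s['ee_rot']).as_matrix().T+s['eef_pos']
def rect(P,mask):
    return cv2.minAreaRect((P[mask][:,:2]*1000).astype(np.float32))
E
python3 - <<'E'
from workcell import arm
from h import *
for n in("scene","side"):
    f=np.load(n+"0.npz");p,d=f['p'],f['d'];P=cloud(d,arm.camera_model(n))
    hsv=cv2.cvtColor(p,cv2.COLOR_BGR2HSV)
    v,u=np.mgrid[:420,:560]
    box=(u>180)&(u<350)&(v>185)&(v<275) if n=="scene" else (u>225)&(u<355)&(v>180)&(v<305)
    m=box&(d>0)&(abs(P[...,2]-.04)<.006)
    m=cv2.morphologyEx(m.astype(np.uint8),cv2.MORPH_OPEN,np.ones((3,3)))>0
    print(n,"deck",rect(P,m),np.median(P[m][:,2]))
    blue=(hsv[...,0]>105)&(hsv[...,0]<128)&(hsv[...,1]>140)&(hsv[...,2]>60)
    N,L,S,C=cv2.connectedComponentsWithStats((blue&(d>0)).astype(np.uint8))
    for i in range(1,N):
        if S[i,4]>25: 
            q=P[L==i];print(" blue",C[i].round(),S[i,4],q.mean(0).round(3),q.min(0).round(3),q.max(0).round(3))
    # knob: dark above .11
    m=box&(d>0)&(P[...,2]>.115)&(P[...,2]<.17)&(hsv[...,2]<60)
    q=P[m];print("knob",m.sum(),q.mean(0),q.min(0),q.max(0))
    r=box&(d>0)&(P[...,2]>.085)&(P[...,2]<.098)
    print("wheel",rect(P,r))
    x,y=(270,180) if n=="scene" else (240,190)
    cv2.imwrite(f"pics/{n}c.png",cv2.resize(p[y:y+75,x:x+80],None,fx=7,fy=7,interpolation=2))
E
```

```text
scene deck ((577.4169311523438, -63.674407958984375), (244.77108764648438, 439.41497802734375), 8.740313529968262) 0.0387785137602997
 blue [417.  50.] 2078 [-0.844  0.396 -0.051] [-1.046  0.296 -0.209] [-0.785  0.496  0.032]
 blue [229. 136.] 153 [ 0.188 -0.308  0.041] [ 0.166 -0.332  0.013] [ 0.209 -0.288  0.067]
 blue [248. 165.] 69 [ 0.3   -0.203  0.018] [ 0.271 -0.235  0.012] [ 0.322 -0.178  0.025]
 blue [305. 198.] 99 [0.461 0.032 0.07 ] [0.451 0.013 0.051] [0.467 0.05  0.091]
 blue [ 79. 253.] 43 [ 0.822 -0.564  0.071] [ 0.809 -0.579  0.067] [ 0.835 -0.553  0.074]
 blue [426. 297.] 908 [0.715 0.425 0.031] [ 0.64   0.383 -0.002] [0.752 0.467 0.039]
knob 101 [ 0.58179781 -0.25153681  0.13968847] [ 0.56628105 -0.26735265  0.1150973 ] [ 0.59018516 -0.24104151  0.15616413]
wheel ((594.1923828125, -97.22651672363281), (243.72891235351562, 367.30145263671875), 6.379615783691406)
side deck ((671.253662109375, -52.695037841796875), (443.3853454589844, 445.71466064453125), 7.237588405609131) 0.040031972642864705
 blue [16.  5.] 412 [-0.508  1.624  0.328] [-0.582  1.54   0.294] [-0.377  
[... 234 characters left out ...]
[ 0.66   0.375 -0.004] [0.746 0.469 0.045]
 blue [242. 212.] 55 [0.455 0.025 0.075] [0.45  0.006 0.053] [0.462 0.05  0.089]
 blue [274. 211.] 43 [0.561 0.041 0.054] [0.543 0.025 0.038] [0.582 0.073 0.06 ]
 blue [197. 286.] 128 [ 0.289 -0.216  0.02 ] [ 0.258 -0.242  0.014] [ 0.321 -0.188  0.026]
 blue [159. 313.] 247 [ 0.183 -0.318  0.046] [ 0.16  -0.337  0.013] [ 0.205 -0.291  0.069]
 blue [424. 346.] 48 [ 0.818 -0.563  0.071] [ 0.808 -0.581  0.067] [ 0.833 -0.552  0.076]
knob 136 [ 0.58028828 -0.21465313  0.13981198] [ 0.56114358 -0.27211099  0.11707765] [0.63476405 0.04828441 0.15826983]
wheel ((589.6703491210938, -118.16323852539062), (244.51255798339844, 337.40234375), 5.753748893737793)
```

View pics/scenec.png

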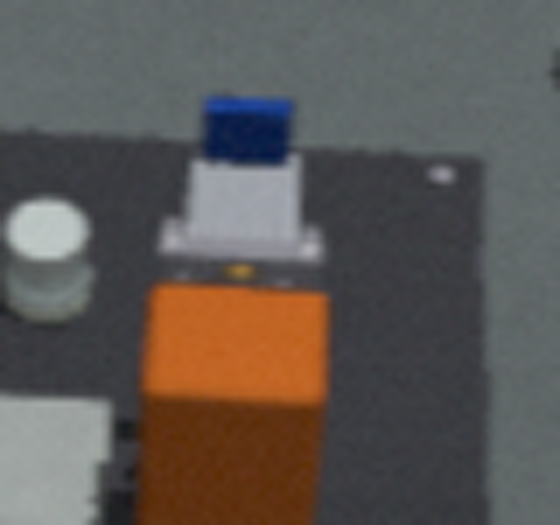

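Crop: the blue-tabbed carrier sits between the rails under the ram, with its stub at about (304,218) in the full image. Its tab is about 37 mm wide against about 45 mm for the one on the bench, so this is the smaller one. The press yaw is about 8°. Next I move above the press for a close look.

Emit:
{"name": "play_rows", "arguments": {
  "deltas": [
    {"travel": [-24, 21, 0], "hand": 0},
    {"travel": [-24, 21, 0], "hand": 0},
    {"travel": [-24, 21, 0], "hand": 0},
    {"travel": [-24, 21, 0], "hand": 0},
    {"travel": [-24, 21, 0], "hand": 0},
    {"travel": [-24, 21, 0], "hand": 0},
    {"travel": [-24, 21, 0], "hand": 0},
    {"travel": [-24, 21, 0], "hand": 0},
    {"travel": [-24, 21, 0], "hand": 0},
    {"travel": [-24, 21, 0], "hand": 0},
    {"travel": [-24, 21, 0], "hand": 0},
    {"travel": [-24, 21, 0], "hand": 0},
    {"travel": [-24, 21, 0], "hand": 0},
    {"travel": [-24, 21, 0], "hand": 0},
    {"travel": [-24, 21, 0], "hand": 0},
    {"travel": [-24, 21, 0], "hand": 0},
    {"travel": [-24, 21, 0], "hand": 0},
    {"travel": [-24, 21, 0], "hand": 0},
    {"travel": [-24, 21, 0], "roll": 4, "hand": 0},
    {"travel": [0, 0, 0], "roll": 4, "hand": 0}
  ]
}}

```text
schema error: expected keys travel, roll, hand
```

```bash
python3 - <<'E'
from workcell import arm
from h import *
s=arm.observe();p,d=arm.grab_frame("wrist");P=cloud(d,arm.camera_model("wrist"),s)
print(s['t'],s['eef_pos'],s['ee_rot'],s['joint_positions'])
np.savez("w0.npz",p=p,d=d,P=P);cv2.imwrite("pics/w0.png",p)
E
```

```text
0.1 [ 0.16455862 -0.57672545  0.25235884] [ 3.13998857e+00 -8.36061928e-05 -2.86380031e+00] [-9.59300504e-01  4.07699637e-02  8.39071369e-02 -4.46861796e-04
 -1.61547648e+00 -3.33723161e-01]
```

View pics/w0.png

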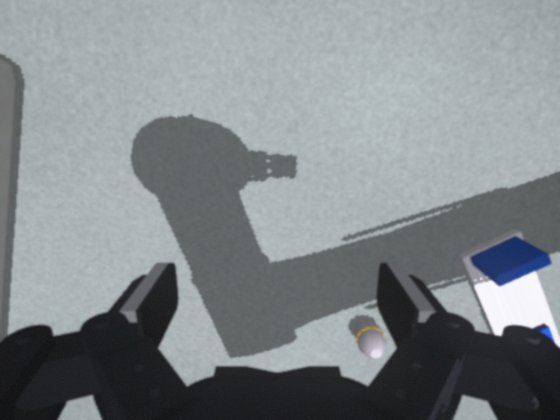

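The wrist view is still from the start pose because the move was refused for missing keys. It shows the objective at (370,338) and the other blue carrier at (510,260). I'll retry with every key given.

Emit:
{"name": "play_rows", "arguments": {
  "deltas": [
    {"travel": [-30, 19, 0], "roll": 0, "hand": 0},
    {"travel": [-30, 19, 0], "roll": 0, "hand": 0},
    {"travel": [-30, 19, 0], "roll": 0, "hand": 0},
    {"travel": [-30, 19, 0], "roll": 0, "hand": 0},
    {"travel": [-30, 19, 0], "roll": 0, "hand": 0},
    {"travel": [-30, 19, 0], "roll": 0, "hand": 0},
    {"travel": [-30, 19, 0], "roll": 0, "hand": 0},
    {"travel": [-30, 19, 0], "roll": 0, "hand": 0},
    {"travel": [-30, 19, 0], "roll": 0, "hand": 0},
    {"travel": [-30, 19, 0], "roll": 0, "hand": 0},
    {"travel": [-30, 19, 0], "roll": 0, "hand": 0},
    {"travel": [-30, 19, 0], "roll": 0, "hand": 0},
    {"travel": [-30, 19, 0], "roll": 0, "hand": 0},
    {"travel": [-30, 19, 0], "roll": 0, "hand": 0},
    {"travel": [-30, 19, 0], "roll": 0, "hand": 0},
    {"travel": [-30, 19, 0], "roll": 0, "hand": 0},
    {"travel": [-30, 19, 0], "roll": 0, "hand": 0},
    {"travel": [-30, 19, 0], "roll": 0, "hand": 0},
    {"travel": [-30, 19, 0], "roll": 4, "hand": 0},
    {"travel": [0, 0, 0], "roll": 4, "hand": 0}
  ]
}}

```text
t: 2.15
eef_pos: [0.6152, -0.0704, 0.251]
ee_rot: [3.141, -0.003, -3.003]
force: [-0.5, 0.2, -0.4]
grip_width: -0.005
finger_force: 0.0
```

```bash
python3 - <<'E'
from workcell import arm
from h import *
s=arm.observe();p,d=arm.grab_frame("wrist");P=cloud(d,arm.camera_model("wrist"),s)
print(s['t'],s['eef_pos'],s['ee_rot'],s['joint_positions'])
np.savez("w1.npz",p=p,d=d,P=P);cv2.imwrite("pics/w1.png",p)
E
```

```text
2.15 [ 0.615188   -0.07038399  0.25101295] [ 3.14069502e+00 -2.93262699e-03 -3.00311803e+00] [ 2.08403743e-01  9.35507871e-02  1.37047097e-01 -1.10153068e-03
 -1.61715535e+00 -1.64077624e+00]
```

View pics/w1.png

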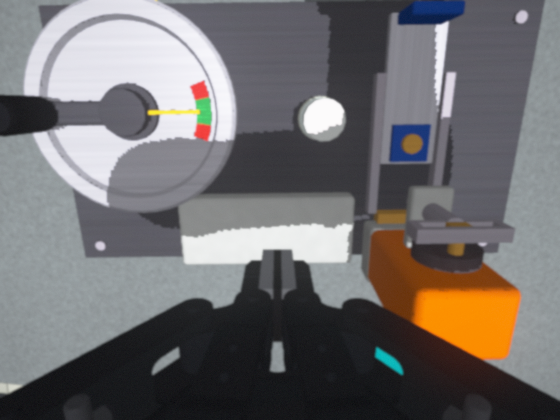

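The wrist view shows the wheel hub at (128,112), the knob at the left (15,116), and the needle at the centre of the green band. The carrier tab top is at (432,12), the boss at (410,143) and the brass stop at (390,216). I'll fit the press pose from this cloud.

```bash
python3 - <<'E'
from h import *
f=np.load("w1.npz");p,P,d=f['p'],f['P'],f['d'];hsv=cv2.cvtColor(p,cv2.COLOR_BGR2HSV)
v,u=np.mgrid[:420,:560];ok=d>0
# yaw from the deck / bench edges: per-row left,right edge of dark deck (z .03-.046)
m=ok&(abs(P[...,2]-.04)<.006)&(v<262)
print("deck z",np.median(P[m][:,2]))
def edge(pts,n):
    pts=np.float32(pts)[:,:2]*1000
    l=cv2.fitLine(pts,cv2.DIST_HUBER,0,.01,.01).ravel();print(n,np.degrees(np.arctan(l[1]/l[0])),l[2:],len(pts));return l
L=[];R=[]
for r in range(30,240,3):
    c=np.where(m[r])[0]
    if r>215:L.append(P[r,c[0]])
    if r<225:R.append(P[r,c[-1]])
edge(R,"right(+y) edge");
T=[];B=[]
for c in range(60,520,4):
    q=np.where(m[:,c])[0]
    if len(q) and q[0]>0 and q[0]<20:T.append(P[q[0],c])
    if 110<c<170 and len(q):B.append(P[q[-1],c])
for X,n in((T,"top(-x)"),(B,"bottom(+x)")):
    X=np.float32(X)[:,:2]*1000;l=cv2.fitLine(X,cv2.DIST_HUBER,0,.01,.01).ravel();print(n,np.degrees(np.arctan2(-l[0],l[1])),l[2:],len(X))
# wheel rim
w=ok&(abs(P[...,2]-.092)<.006)&(u<250)&(v<220)
c=cv2.findContours(w.astype(np.uint8),cv2.RETR_EXTERNAL,cv2.CHAIN_APPROX_NONE)[0];c=max(c,key=cv2.contourArea)[:,0]
q=P[c[:,1],c[:,0]][:,:2]
from scipy.optimize import least_squares
q=q[(c[:,0]>40)|(c[:,1]>150)|(c[:,1]<80)]
r=least_squares(lambda a:np.hypot(*(q-a[:2]).T)-a[2],[.56,-.2,.084],loss='soft_l1',f_scale=.002);print("wheel",r.x,len(q))
h=ok&(P[...,2]>.097)&(P[...,2]<.116)&(abs(u-128)<35)&(abs(v-112)<32);print("hub",P[h].mean(0),h.sum())
k=ok&(P[...,2]>.145)&(u<60);print("knob top",k.sum(),P[k].mean(0),P[k].min(0),P[k].max(0))
b=(abs(hsv[...,0].astype(int)-115)<12)&(hsv[...,1]>140)&ok&(u>350)&(v<170)
for n,mm in(("tabtop",b&(v<40)),("boss",b&(v>100))):print(n,rect(P,mm),P[mm].min(0),P[mm].max(0),P[mm].mean(0))
st=ok&(hsv[...,0]>12)&(hsv[...,0]<30)&(hsv[...,1]>120)&(v>205)&(v<225)&(u>370)&(u<412);print("stop",st.sum(),P[st].mean(0),P[st].min(0))
j=ok&(P[...,2]>.08)&(abs(u-322)<25)&(abs(v-118)<25);print("jar",P[j].mean(0))
E
```

```text
deck z 0.04006470387439162
right(+y) edge 8.320257 [550.4396 153.411 ] 65
top(-x) -171.40738 [ 467.45673 -141.61966] 60
bottom(+x) -172.61664 [ 718.0483  -205.27597] 15
wheel [ 0.56671592 -0.19347052  0.08015048] 884
hub [ 0.56577765 -0.19547386  0.10726072] 2172
knob top 3064 [ 0.60118047 -0.15802109  0.27009765] [ 0.56208534 -0.25580972  0.1450043 ] [ 0.61375263 -0.11863125  0.32065763]
tabtop ((453.17462158203125, 29.114030838012695), (21.092453002929688, 42.81016159057617), 12.235806465148926) [0.43833143 0.00871447 0.03747199] [0.46563249 0.04921953 0.08577368] [0.45980978 0.0262077  0.0778404 ]
boss ((561.3760375976562, 44.481361389160156), (32.42561721801758, 34.0551872253418), 8.039351463317871) [0.54327982 0.02590877 0.05170227] [0.57936006 0.06310732 0.05646801] [0.5609105  0.0433899  0.05408359]
stop 376 [0.63412858 0.04429404 0.05198546] [0.61772639 0.0302763  0.04055925]
jar [ 0.55086521 -0.04242897  0.08499158]
```

Emit:
{"name": "play_rows", "arguments": {
  "deltas": [
    {"travel": [21, 13, 0], "roll": -0.4, "hand": 0},
    {"travel": [21, 14, 0], "roll": 0, "hand": 0},
    {"travel": [21, 14, 0], "roll": 0, "hand": 0},
    {"travel": [21, 14, 0], "roll": 0, "hand": 0},
    {"travel": [21, 14, 0], "roll": 0, "hand": 0},
    {"travel": [21, 14, 0], "roll": 0, "hand": 0},
    {"travel": [21, 14, 0], "roll": 0, "hand": 0},
    {"travel": [21, 14, 0], "roll": 0, "hand": 0},
    {"travel": [19, 13, 0], "roll": 0, "hand": 0},
    {"travel": [0, 0, 20], "roll": 0, "hand": 0},
    {"travel": [0, 0, 20], "roll": 0, "hand": 0},
    {"travel": [0, 0, 20], "roll": 0, "hand": 0},
    {"travel": [0, 0, 20], "roll": 0, "hand": 0},
    {"travel": [0, 0, 20], "roll": 0, "hand": 0},
    {"travel": [0, 0, 20], "roll": 0, "hand": 0},
    {"travel": [0, 0, 20], "roll": 0, "hand": 0},
    {"travel": [0, 0, 20], "roll": 0, "hand": 0},
    {"travel": [0, 0, 14], "roll": 0, "hand": 0},
    {"travel": [0, 0, 0], "roll": 0, "hand": 0}
  ]
}}

```text
t: 4.1
eef_pos: [0.4096, 0.0217, 0.0774]
ee_rot: [-3.141, -0.003, -2.996]
force: [0.1, 0.3, 0.3]
grip_width: 0.002
finger_force: 0.0
```

Emit:
{"name": "play_rows", "arguments": {
  "deltas": [
    {"travel": [-8, 3, 1], "roll": 0, "hand": 0},
    {"travel": [-8, 0, 0], "roll": 0, "hand": 0},
    {"travel": [-6, 0, 0], "roll": 0, "hand": 0},
    {"travel": [-4, 0, 0], "roll": 0, "hand": 0},
    {"travel": [-3, 0, 0], "roll": 0, "hand": 0},
    {"travel": [-3, 0, 0], "roll": 0, "hand": 0},
    {"travel": [-3, 0, 0], "roll": 0, "hand": 0},
    {"travel": [-3, 0, 0], "roll": 0, "hand": 0},
    {"travel": [-3, 0, 0], "roll": 0, "hand": 0},
    {"travel": [-3, 0, 0], "roll": 0, "hand": 0},
    {"travel": [-3, 0, 0], "roll": 0, "hand": 0},
    {"travel": [-3, 0, 0], "roll": 0, "hand": 0},
    {"travel": [-3, 0, 0], "roll": 0, "hand": 0}
  ]
}}

```text
t: 5.4
eef_pos: [0.463, 0.033, 0.0783]
ee_rot: [3.142, -0.0, -2.996]
force: [-4.0, -0.7, 2.6]
grip_width: -0.002
finger_force: 1.7
```

Emit:
{"name": "play_rows", "arguments": {
  "deltas": [
    {"travel": [-2, 0, 0], "roll": 0, "hand": 0},
    {"travel": [-2, 0, 0], "roll": 0, "hand": 0},
    {"travel": [-2, 0, 0], "roll": 0, "hand": 0}
  ]
}}

```text
t: 5.7
eef_pos: [0.4689, 0.0338, 0.0783]
ee_rot: [3.142, -0.0, -2.996]
force: [-3.8, -1.1, 2.1]
grip_width: 0.0
finger_force: 1.7
```

Emit:
{"name": "play_rows", "arguments": {
  "deltas": [
    {"travel": [-2, 0, 0], "roll": 0, "hand": 0},
    {"travel": [-2, 0, 0], "roll": 0, "hand": 0}
  ]
}}

```text
t: 5.9
eef_pos: [0.4729, 0.0344, 0.0783]
ee_rot: [3.141, -0.0, -2.996]
force: [-2.8, -0.4, 2.6]
grip_width: 0.001
finger_force: 1.7
```

Emit:
{"name": "play_rows", "arguments": {
  "deltas": [
    {"travel": [-2, 0, 0], "roll": 0, "hand": 0},
    {"travel": [-2, 0, 0], "roll": 0, "hand": 0}
  ]
}}

```text
t: 6.1
eef_pos: [0.4768, 0.035, 0.0783]
ee_rot: [3.142, 0.0, -2.996]
force: [-2.8, -1.5, 2.5]
grip_width: 0.002
finger_force: 1.7
```

Emit:
{"name": "play_rows", "arguments": {
  "deltas": [
    {"travel": [-1, 0, 0], "roll": 0, "hand": 0},
    {"travel": [-1, 0, 0], "roll": 0, "hand": 0}
  ]
}}

```text
t: 6.3
eef_pos: [0.4787, 0.0353, 0.0783]
ee_rot: [3.142, -0.0, -2.996]
force: [-4.1, -0.5, 3.0]
grip_width: 0.002
finger_force: 1.8
```

Emit:
{"name": "play_rows", "arguments": {
  "deltas": [
    {"travel": [-1, 0, 0], "roll": 0, "hand": 0},
    {"travel": [-1, 0, 0], "roll": 0, "hand": 0}
  ]
}}

```text
t: 6.5
eef_pos: [0.4807, 0.0356, 0.0783]
ee_rot: [3.142, -0.0, -2.996]
force: [-4.5, -0.2, 2.9]
grip_width: 0.001
finger_force: 1.8
```

Emit:
{"name": "play_rows", "arguments": {
  "deltas": [
    {"travel": [-1, 0, 0], "roll": 0, "hand": 0},
    {"travel": [-1, 0, 0], "roll": 0, "hand": 0}
  ]
}}

```text
t: 6.7
eef_pos: [0.4827, 0.0359, 0.0783]
ee_rot: [3.141, 0.0, -2.996]
force: [-3.3, -1.3, 3.4]
grip_width: 0.001
finger_force: 1.8
```

Emit:
{"name": "play_rows", "arguments": {
  "deltas": [
    {"travel": [-1, 0, 0], "roll": 0, "hand": 0},
    {"travel": [0, 0, 0], "roll": 0, "hand": 0}
  ]
}}

```text
t: 6.9
eef_pos: [0.4838, 0.036, 0.0783]
ee_rot: [3.141, 0.0, -2.996]
force: [-2.2, -0.4, 2.6]
grip_width: -0.003
finger_force: 1.2
```

Emit:
{"name": "play_rows", "arguments": {
  "deltas": [
    {"travel": [-1, 0, 0], "roll": 0, "hand": 0}
  ]
}}

```text
t: 7.0
eef_pos: [0.4846, 0.0361, 0.0783]
ee_rot: [3.141, -0.0, -2.996]
force: [-3.5, -0.6, 2.7]
grip_width: -0.001
finger_force: 1.8
```

Emit:
{"name": "play_rows", "arguments": {
  "deltas": [
    {"travel": [-1, 0, 0], "roll": 0, "hand": 0}
  ]
}}

```text
t: 7.1
eef_pos: [0.4856, 0.0363, 0.0783]
ee_rot: [3.141, -0.0, -2.996]
force: [-3.4, 0.0, 1.8]
grip_width: 0.0
finger_force: 1.8
```

Emit:
{"name": "play_rows", "arguments": {
  "deltas": [
    {"travel": [-1, 0, 0], "roll": 0, "hand": 0}
  ]
}}

```text
t: 7.2
eef_pos: [0.4866, 0.0364, 0.0783]
ee_rot: [3.141, -0.0, -2.996]
force: [-2.9, -0.4, 1.8]
grip_width: -0.001
finger_force: 1.8
```

Emit:
{"name": "play_rows", "arguments": {
  "deltas": [
    {"travel": [-0.5, 0, 0], "roll": 0, "hand": 0}
  ]
}}

```text
t: 7.3
eef_pos: [0.4871, 0.0365, 0.0783]
ee_rot: [3.141, -0.0, -2.996]
force: [-4.4, -1.1, 3.8]
grip_width: -0.0
finger_force: 1.9
```

Emit:
{"name": "play_rows", "arguments": {
  "deltas": [
    {"travel": [-1, 0, 0], "roll": 0, "hand": 0}
  ]
}}

```text
t: 7.4
eef_pos: [0.4881, 0.0366, 0.0783]
ee_rot: [3.141, -0.0, -2.996]
force: [-3.5, -0.4, 3.5]
grip_width: -0.001
finger_force: 1.8
```

Emit:
{"name": "play_rows", "arguments": {
  "deltas": [
    {"travel": [-0.8, 0, 0], "roll": 0, "hand": 0}
  ]
}}

```text
t: 7.5
eef_pos: [0.4889, 0.0368, 0.0783]
ee_rot: [3.142, -0.0, -2.996]
force: [-4.7, -1.5, 2.7]
grip_width: 0.003
finger_force: 1.9
```

Emit:
{"name": "play_rows", "arguments": {
  "deltas": [
    {"travel": [-0.8, 0, 0], "roll": 0, "hand": 0}
  ]
}}

```text
t: 7.6
eef_pos: [0.4891, 0.0368, 0.0783]
ee_rot: [-3.142, -0.002, -2.996]
force: [-9.7, 0.5, 5.9]
grip_width: -0.001
finger_force: 4.8
```

Emit:
{"name": "play_rows", "arguments": {
  "deltas": [
    {"travel": [-0.8, 0, 0], "roll": 0, "hand": 0}
  ]
}}

```text
t: 7.7
eef_pos: [0.4892, 0.0368, 0.0783]
ee_rot: [-3.141, -0.003, -2.996]
force: [-14.4, -0.8, 10.9]
grip_width: -0.002
finger_force: 7.1
```

The force rose to 14 N without further motion, so the carrier is home. I'll back off, rise and go near the knob to look.

Emit:
{"name": "play_rows", "arguments": {
  "deltas": [
    {"travel": [4, 0, 0], "roll": 0, "hand": 0},
    {"travel": [16, 0, 0], "roll": 0, "hand": 0},
    {"travel": [0, 0, -27], "roll": 0, "hand": 0},
    {"travel": [0, 0, -27], "roll": 0, "hand": 0},
    {"travel": [0, 0, -27], "roll": 0, "hand": 0},
    {"travel": [0, 0, -27], "roll": 0, "hand": 0},
    {"travel": [0, 0, -27], "roll": 0, "hand": 0},
    {"travel": [0, -25, -27], "roll": 0, "hand": 50},
    {"travel": [-13, -25, 0], "roll": 0, "hand": 50},
    {"travel": [-13, -25, 0], "roll": 0, "hand": 50},
    {"travel": [-13, -25, 0], "roll": 0, "hand": 50},
    {"travel": [-13, -25, 0], "roll": 0, "hand": 50},
    {"travel": [-13, -25, 0], "roll": 0, "hand": 50},
    {"travel": [-13, -25, 0], "roll": 0, "hand": 50},
    {"travel": [-13, -25, 0], "roll": 0, "hand": 50},
    {"travel": [-13, -25, 0], "roll": 0, "hand": 50},
    {"travel": [-13, -25, 0], "roll": 0, "hand": 50},
    {"travel": [-13, -25, 0], "roll": 0, "hand": 50},
    {"travel": [-3, -25, 0], "roll": 0, "hand": 50},
    {"travel": [0, 0, 0], "roll": 0, "hand": 50}
  ]
}}

```text
t: 9.7
eef_pos: [0.6463, -0.2461, 0.2384]
ee_rot: [-3.141, -0.001, -2.999]
force: [-0.8, 0.5, -0.7]
grip_width: 0.582
finger_force: 0.0
```

```bash
python3 - <<'E'
from workcell import arm
from h import *
s=arm.observe();p,d=arm.grab_frame("wrist");P=cloud(d,arm.camera_model("wrist"),s)
print(s['t'],s['eef_pos'],s['ee_rot'],s['force'])
np.savez("w2.npz",p=p,d=d,P=P);cv2.imwrite("pics/w2.png",p)
k=(d>0)&(P[...,2]>.149)&(P[...,2]<.158)&(np.hypot(P[...,0]-.574,P[...,1]+.254)<.04)
q=(P[k][:,:2]*1000).astype(np.float32);print("knob",k.sum(),cv2.minEnclosingCircle(q),q.mean(0))
E
```

```text
9.7 [ 0.64632767 -0.24610119  0.23839773] [-3.14145532e+00 -9.48189640e-04 -2.99914951e+00] [-0.76139744  0.46217542 -0.67906802]
knob 1399 ((575.1500854492188, -255.72085571289062), 12.848123550415039) [ 575.12604 -256.01035]
```

View pics/w2.png

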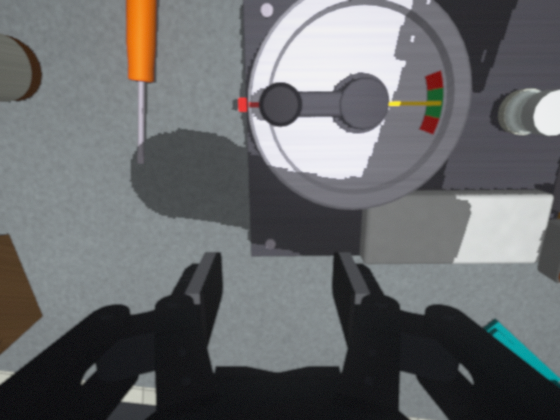

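Wrist view: the knob is at (280,103), the hub at (360,103), and the red line is at the pointer (242,103). The knob measures (0.575, -0.256), which matches the press fit. I'll descend and grip.

Emit:
{"name": "play_rows", "arguments": {
  "deltas": [
    {"travel": [18, 0, 0], "roll": 0, "hand": 50},
    {"travel": [18, 0, 0], "roll": 0, "hand": 50},
    {"travel": [18, 0, 0], "roll": 0, "hand": 50},
    {"travel": [18, 0, 0], "roll": 0, "hand": 50},
    {"travel": [0, 0, 20], "roll": 0, "hand": 50},
    {"travel": [0, 0, 20], "roll": 0, "hand": 50},
    {"travel": [0, 0, 20], "roll": 0, "hand": 50},
    {"travel": [0, 0, 20], "roll": 0, "hand": 50},
    {"travel": [0, 0, 12], "roll": 0, "hand": 50},
    {"travel": [0, 0, 8], "roll": 0, "hand": 50},
    {"travel": [0, 0, 0], "roll": 0, "hand": 50}
  ]
}}

```text
t: 10.85
eef_pos: [0.5742, -0.2536, 0.1394]
ee_rot: [3.141, -0.001, -2.996]
force: [-0.0, -0.2, 0.0]
grip_width: 0.584
finger_force: 0.0
```

Emit:
{"name": "play_rows", "arguments": {
  "deltas": [
    {"travel": [-0.5, -2.5, 2], "roll": 0, "hand": 50},
    {"travel": [0, 0, 0], "roll": 0, "hand": 20},
    {"travel": [0, 0, 0], "roll": 0, "hand": 20},
    {"travel": [0, 0, 0], "roll": 0, "hand": 20},
    {"travel": [0, 0, 0], "roll": 0, "hand": 20},
    {"travel": [0, 0, 0], "roll": 0, "hand": 20},
    {"travel": [0, 0, 0], "roll": 0, "hand": 20}
  ],
  "newtons": 30
}}

```text
t: 11.55
eef_pos: [0.5758, -0.2549, 0.1395]
ee_rot: [3.14, 0.002, -2.995]
force: [-1.8, 7.1, 3.8]
grip_width: 0.293
finger_force: 29.7
```

```bash
python3 - <<'E'
import numpy as np
ph=[0,.02,.05]
while ph[-1]<6.283-.0001:
    a=ph[-1];s=.025 if 1.78<a<3.2 else (.03 if a>6.1 else .05)
    ph.append(min(a+s,6.283))
ph=np.array(ph);q=np.round(60*np.c_[np.sin(ph),-np.cos(ph)],1);d=np.diff(q,axis=0)
print(len(d))
for i in range(0,len(d),20):print(round(ph[min(i+20,len(ph)-1)],3)," ".join(f"{x:.1f},{y:.1f}" for x,y in d[i:i+20]))
E
```

```text
158
0.95 1.2,0.0 1.8,0.1 3.0,0.2 3.0,0.4 2.9,0.5 2.9,0.7 2.9,0.8 2.9,0.9 2.8,1.1 2.7,1.3 2.7,1.3 2.6,1.5 2.5,1.7 2.4,1.7 2.4,1.9 2.2,2.0 2.1,2.1 2.1,2.2 1.9,2.3 1.8,2.4
1.875 1.7,2.5 1.5,2.5 1.5,2.7 1.3,2.7 1.1,2.8 1.0,2.8 0.9,2.9 0.7,2.9 0.6,2.9 0.5,3.0 0.2,3.0 0.2,3.0 0.0,3.0 -0.2,2.9 -0.3,3.0 -0.5,3.0 -0.6,2.9 -0.3,1.5 -0.4,1.4 -0.5,1.5
2.375 -0.4,1.4 -0.5,1.4 -0.6,1.4 -0.5,1.4 -0.6,1.4 -0.7,1.3 -0.7,1.4 -0.7,1.3 -0.7,1.3 -0.8,1.3 -0.8,1.2 -0.8,1.3 -0.9,1.2 -0.9,1.2 -0.9,1.2 -1.0,1.1 -1.0,1.2 -1.0,1.1 -1.0,1.1 -1.1,1.0
2.875 -1.1,1.0 -1.1,1.0 -1.1,1.0 -1.2,1.0 -1.2,0.9 -1.2,0.9 -1.2,0.8 -1.3,0.8 -1.3,0.8 -1.3,0.8 -1.3,0.7 -1.3,0.7 -1.4,0.6 -1.3,0.7 -1.4,0.6 -1.4,0.5 -1.4,0.5 -1.4,0.5 -1.5,0.5 -1.4,0.4
3.525 -1.4,0.4 -1.5,0.3 -1.5,0.3 -1.5,0.3 -1.4,0.2 -1.5,0.2 -1.5,0.1 -1.5,0.2 -1.5,0.0 -1.5,0.1 -1.5,0.0 -1.5,0.0 -1.5,-0.1 -1.5,-0.1 -3.0,-0.3 -2.9,-0.5 -3.0,-0.6 -2.9,-0.8 -2.8,-0.9 -2.8,-1.1
4.525 -2.8,-1.1 -2.7,-1.4 -2.6,-1.4 -2.6,-1.6 -2.4,-1.7 -2.4,-1.9 -2.3,-1.9 -2.1,-2.1 -2.1,-2.2 -2.0,-2.2 -1.8,-2.4 -1.7,-2.4 -1.6,-2.6 -1.5,-2.6 -1.4,-2.7 -1.2,-2.7 -1.0,-2.8 -0.9,-2.9 -0.8,-2.9 -0.6,-2.9
5.525 -0.5,-3.0 -0.4,-3.0 -0.2,-3.0 0.0,-3.0 0.1,-3.0 0.3,-2.9 0.4,-3.0 0.6,-3.0 0.7,-2.9 0.8,-2.9 1.0,-2.8 1.1,-2.8 1.3,-2.7 1.4,-2.6 1.5,-2.6 1.7,-2.5 1.8,-2.4 1.9,-2.3 2.0,-2.2 2.1,-2.2
6.283 2.3,-2.0 2.3,-1.9 2.4,-1.7 2.5,-1.7 2.6,-1.5 2.7,-1.4 2.7,-1.3 2.8,-1.1 2.8,-1.0 2.9,-0.8 2.9,-0.7 2.9,-0.6 1.8,-0.2 1.8,-0.2 1.8,-0.2 1.8,-0.1 1.8,0.0 0.5,0.0
```

Emit:
{"name": "play_rows", "arguments": {
  "deltas": [
    {"travel": [1.2, 0, 0], "roll": 0, "hand": 20},
    {"travel": [1.8, 0.1, 0], "roll": 0, "hand": 20},
    {"travel": [3, 0.2, 0], "roll": 0, "hand": 20},
    {"travel": [3, 0.4, 0], "roll": 0, "hand": 20},
    {"travel": [2.9, 0.5, 0], "roll": 0, "hand": 20},
    {"travel": [2.9, 0.7, 0], "roll": 0, "hand": 20},
    {"travel": [2.9, 0.8, 0], "roll": 0, "hand": 20},
    {"travel": [2.9, 0.9, 0], "roll": 0, "hand": 20},
    {"travel": [2.8, 1.1, 0], "roll": 0, "hand": 20},
    {"travel": [2.7, 1.3, 0], "roll": 0, "hand": 20}
  ]
}}

```text
t: 12.55
eef_pos: [0.5511, -0.2535, 0.1397]
ee_rot: [-3.141, 0.007, -2.995]
force: [7.8, 1.1, -2.2]
grip_width: 0.294
finger_force: 29.5
```

Emit:
{"name": "play_rows", "arguments": {
  "deltas": [
    {"travel": [2.7, 1.3, 0], "roll": 0, "hand": 20},
    {"travel": [2.6, 1.5, 0], "roll": 0, "hand": 20},
    {"travel": [2.5, 1.7, 0], "roll": 0, "hand": 20},
    {"travel": [2.4, 1.7, 0], "roll": 0, "hand": 20},
    {"travel": [2.4, 1.9, 0], "roll": 0, "hand": 20},
    {"travel": [2.2, 2.0, 0], "roll": 0, "hand": 20},
    {"travel": [2.1, 2.1, 0], "roll": 0, "hand": 20},
    {"travel": [2.1, 2.2, 0], "roll": 0, "hand": 20},
    {"travel": [1.9, 2.3, 0], "roll": 0, "hand": 20},
    {"travel": [1.8, 2.4, 0], "roll": 0, "hand": 20},
    {"travel": [1.7, 2.5, 0], "roll": 0, "hand": 20},
    {"travel": [1.5, 2.5, 0], "roll": 0, "hand": 20},
    {"travel": [1.5, 2.7, 0], "roll": 0, "hand": 20},
    {"travel": [1.3, 2.7, 0], "roll": 0, "hand": 20},
    {"travel": [1.1, 2.8, 0], "roll": 0, "hand": 20},
    {"travel": [1.0, 2.8, 0], "roll": 0, "hand": 20},
    {"travel": [0.9, 2.9, 0], "roll": 0, "hand": 20},
    {"travel": [0.7, 2.9, 0], "roll": 0, "hand": 20},
    {"travel": [0.6, 2.9, 0], "roll": 0, "hand": 20},
    {"travel": [0.5, 3.0, 0], "roll": 0, "hand": 20}
  ]
}}

```text
t: 14.55
eef_pos: [0.5095, -0.2141, 0.1397]
ee_rot: [-3.138, 0.003, -2.997]
force: [3.5, -7.9, -1.0]
grip_width: 0.297
finger_force: 29.6
```

Emit:
{"name": "play_rows", "arguments": {
  "deltas": [
    {"travel": [0.2, 3.0, 0], "roll": 0, "hand": 20},
    {"travel": [0.2, 3.0, 0], "roll": 0, "hand": 20},
    {"travel": [0, 3.0, 0], "roll": 0, "hand": 20},
    {"travel": [-0.2, 2.9, 0], "roll": 0, "hand": 20},
    {"travel": [-0.3, 3.0, 0], "roll": 0, "hand": 20},
    {"travel": [-0.5, 3.0, 0], "roll": 0, "hand": 20},
    {"travel": [-0.6, 2.9, 0], "roll": 0, "hand": 20},
    {"travel": [-0.3, 1.5, 0], "roll": 0, "hand": 20},
    {"travel": [-0.4, 1.4, 0], "roll": 0, "hand": 20},
    {"travel": [-0.5, 1.5, 0], "roll": 0, "hand": 20}
  ]
}}

```text
t: 15.55
eef_pos: [0.5069, -0.1889, 0.1396]
ee_rot: [-3.139, -0.001, -2.997]
force: [-3.3, -4.7, 1.8]
grip_width: 0.297
finger_force: 29.9
```

Emit:
{"name": "play_rows", "arguments": {
  "deltas": [
    {"travel": [-0.4, 1.4, 0], "roll": 0, "hand": 20},
    {"travel": [-0.5, 1.4, 0], "roll": 0, "hand": 20},
    {"travel": [-0.6, 1.4, 0], "roll": 0, "hand": 20},
    {"travel": [-0.5, 1.4, 0], "roll": 0, "hand": 20},
    {"travel": [-0.6, 1.4, 0], "roll": 0, "hand": 20},
    {"travel": [-0.7, 1.3, 0], "roll": 0, "hand": 20},
    {"travel": [-0.7, 1.4, 0], "roll": 0, "hand": 20},
    {"travel": [-0.7, 1.3, 0], "roll": 0, "hand": 20},
    {"travel": [-0.7, 1.3, 0], "roll": 0, "hand": 20},
    {"travel": [-0.8, 1.3, 0], "roll": 0, "hand": 20}
  ]
}}

```text
t: 16.55
eef_pos: [0.5104, -0.1743, 0.1396]
ee_rot: [-3.14, -0.002, -2.997]
force: [-6.3, -2.8, 3.9]
grip_width: 0.296
finger_force: 30.1
```

Emit:
{"name": "play_rows", "arguments": {
  "deltas": [
    {"travel": [-0.8, 1.2, 0], "roll": 0, "hand": 20},
    {"travel": [-0.8, 1.3, 0], "roll": 0, "hand": 20},
    {"travel": [-0.9, 1.2, 0], "roll": 0, "hand": 20},
    {"travel": [-0.9, 1.2, 0], "roll": 0, "hand": 20},
    {"travel": [-0.9, 1.2, 0], "roll": 0, "hand": 20},
    {"travel": [-1.0, 1.1, 0], "roll": 0, "hand": 20},
    {"travel": [-1.0, 1.2, 0], "roll": 0, "hand": 20},
    {"travel": [-1.0, 1.1, 0], "roll": 0, "hand": 20},
    {"travel": [-1.0, 1.1, 0], "roll": 0, "hand": 20},
    {"travel": [-1.1, 1.0, 0], "roll": 0, "hand": 20}
  ]
}}

```text
t: 17.55
eef_pos: [0.5167, -0.1623, 0.1396]
ee_rot: [-3.139, -0.006, -2.998]
force: [-13.5, -4.9, 6.1]
grip_width: 0.297
finger_force: 30.3
```

Emit:
{"name": "play_rows", "arguments": {
  "deltas": [
    {"travel": [-1.1, 1.0, 0], "roll": 0, "hand": 20},
    {"travel": [-1.1, 1.0, 0], "roll": 0, "hand": 20},
    {"travel": [-1.1, 1.0, 0], "roll": 0, "hand": 20},
    {"travel": [-1.2, 1.0, 0], "roll": 0, "hand": 20},
    {"travel": [-1.2, 0.9, 0], "roll": 0, "hand": 20},
    {"travel": [-1.2, 0.9, 0], "roll": 0, "hand": 20},
    {"travel": [-1.2, 0.8, 0], "roll": 0, "hand": 20},
    {"travel": [-1.3, 0.8, 0], "roll": 0, "hand": 20},
    {"travel": [-1.3, 0.8, 0], "roll": 0, "hand": 20},
    {"travel": [-1.3, 0.8, 0], "roll": 0, "hand": 20}
  ]
}}

```text
t: 18.55
eef_pos: [0.5268, -0.1508, 0.1395]
ee_rot: [-3.141, -0.007, -2.997]
force: [-15.6, 1.0, 8.8]
grip_width: 0.292
finger_force: 30.5
```

Emit:
{"name": "play_rows", "arguments": {
  "deltas": [
    {"travel": [-1.3, 0.7, 0], "roll": 0, "hand": 20},
    {"travel": [-1.3, 0.7, 0], "roll": 0, "hand": 20},
    {"travel": [-1.4, 0.6, 0], "roll": 0, "hand": 20},
    {"travel": [-1.3, 0.7, 0], "roll": 0, "hand": 20},
    {"travel": [-1.4, 0.6, 0], "roll": 0, "hand": 20},
    {"travel": [-1.4, 0.5, 0], "roll": 0, "hand": 20},
    {"travel": [-1.4, 0.5, 0], "roll": 0, "hand": 20},
    {"travel": [-1.4, 0.5, 0], "roll": 0, "hand": 20},
    {"travel": [-1.5, 0.5, 0], "roll": 0, "hand": 20},
    {"travel": [-1.4, 0.4, 0], "roll": 0, "hand": 20}
  ]
}}

```text
t: 19.55
eef_pos: [0.5405, -0.1416, 0.1395]
ee_rot: [3.14, -0.004, -2.996]
force: [-13.6, 6.7, 9.5]
grip_width: 0.293
finger_force: 30.6
```

Emit:
{"name": "play_rows", "arguments": {
  "deltas": [
    {"travel": [-1.4, 0.4, 0], "roll": 0, "hand": 20},
    {"travel": [-1.5, 0.3, 0], "roll": 0, "hand": 20},
    {"travel": [-1.5, 0.3, 0], "roll": 0, "hand": 20},
    {"travel": [-1.5, 0.3, 0], "roll": 0, "hand": 20},
    {"travel": [-1.4, 0.2, 0], "roll": 0, "hand": 20},
    {"travel": [-1.5, 0.2, 0], "roll": 0, "hand": 20},
    {"travel": [-1.5, 0.1, 0], "roll": 0, "hand": 20},
    {"travel": [-1.5, 0.2, 0], "roll": 0, "hand": 20},
    {"travel": [-1.5, 0, 0], "roll": 0, "hand": 20},
    {"travel": [-1.5, 0.1, 0], "roll": 0, "hand": 20}
  ]
}}

```text
t: 20.55
eef_pos: [0.5562, -0.1365, 0.1396]
ee_rot: [3.139, -0.001, -2.996]
force: [-8.6, 7.9, 7.4]
grip_width: 0.298
finger_force: 30.5
```

Emit:
{"name": "play_rows", "arguments": {
  "deltas": [
    {"travel": [-1.5, 0, 0], "roll": 0, "hand": 20},
    {"travel": [-1.5, 0, 0], "roll": 0, "hand": 20},
    {"travel": [-1.5, -0.1, 0], "roll": 0, "hand": 20},
    {"travel": [-1.5, -0.1, 0], "roll": 0, "hand": 20},
    {"travel": [-3.0, -0.3, 0], "roll": 0, "hand": 20},
    {"travel": [-2.9, -0.5, 0], "roll": 0, "hand": 20},
    {"travel": [-3.0, -0.6, 0], "roll": 0, "hand": 20},
    {"travel": [-2.9, -0.8, 0], "roll": 0, "hand": 20},
    {"travel": [-2.8, -0.9, 0], "roll": 0, "hand": 20},
    {"travel": [-2.8, -1.1, 0], "roll": 0, "hand": 20}
  ]
}}

```text
t: 21.55
eef_pos: [0.5807, -0.1372, 0.1396]
ee_rot: [3.139, 0.001, -2.995]
force: [-5.1, 8.1, 5.8]
grip_width: 0.291
finger_force: 30.4
```

Emit:
{"name": "play_rows", "arguments": {
  "deltas": [
    {"travel": [-2.8, -1.1, 0], "roll": 0, "hand": 20},
    {"travel": [-2.7, -1.4, 0], "roll": 0, "hand": 20},
    {"travel": [-2.6, -1.4, 0], "roll": 0, "hand": 20},
    {"travel": [-2.6, -1.6, 0], "roll": 0, "hand": 20},
    {"travel": [-2.4, -1.7, 0], "roll": 0, "hand": 20},
    {"travel": [-2.4, -1.9, 0], "roll": 0, "hand": 20},
    {"travel": [-2.3, -1.9, 0], "roll": 0, "hand": 20},
    {"travel": [-2.1, -2.1, 0], "roll": 0, "hand": 20},
    {"travel": [-2.1, -2.2, 0], "roll": 0, "hand": 20},
    {"travel": [-2.0, -2.2, 0], "roll": 0, "hand": 20},
    {"travel": [-1.8, -2.4, 0], "roll": 0, "hand": 20},
    {"travel": [-1.7, -2.4, 0], "roll": 0, "hand": 20},
    {"travel": [-1.6, -2.6, 0], "roll": 0, "hand": 20},
    {"travel": [-1.5, -2.6, 0], "roll": 0, "hand": 20},
    {"travel": [-1.4, -2.7, 0], "roll": 0, "hand": 20},
    {"travel": [-1.2, -2.7, 0], "roll": 0, "hand": 20},
    {"travel": [-1.0, -2.8, 0], "roll": 0, "hand": 20},
    {"travel": [-0.9, -2.9, 0], "roll": 0, "hand": 20},
    {"travel": [-0.8, -2.9, 0], "roll": 0, "hand": 20},
    {"travel": [-0.6, -2.9, 0], "roll": 0, "hand": 20}
  ]
}}

```text
t: 23.55
eef_pos: [0.6234, -0.176, 0.1395]
ee_rot: [3.14, 0.001, -2.995]
force: [-3.6, 6.9, 3.6]
grip_width: 0.293
finger_force: 30.3
```

Emit:
{"name": "play_rows", "arguments": {
  "deltas": [
    {"travel": [-0.5, -3.0, 0], "roll": 0, "hand": 20},
    {"travel": [-0.4, -3.0, 0], "roll": 0, "hand": 20},
    {"travel": [-0.2, -3.0, 0], "roll": 0, "hand": 20},
    {"travel": [0, -3.0, 0], "roll": 0, "hand": 20},
    {"travel": [0.1, -3.0, 0], "roll": 0, "hand": 20},
    {"travel": [0.3, -2.9, 0], "roll": 0, "hand": 20},
    {"travel": [0.4, -3.0, 0], "roll": 0, "hand": 20},
    {"travel": [0.6, -3.0, 0], "roll": 0, "hand": 20},
    {"travel": [0.7, -2.9, 0], "roll": 0, "hand": 20},
    {"travel": [0.8, -2.9, 0], "roll": 0, "hand": 20},
    {"travel": [1.0, -2.8, 0], "roll": 0, "hand": 20},
    {"travel": [1.1, -2.8, 0], "roll": 0, "hand": 20},
    {"travel": [1.3, -2.7, 0], "roll": 0, "hand": 20},
    {"travel": [1.4, -2.6, 0], "roll": 0, "hand": 20},
    {"travel": [1.5, -2.6, 0], "roll": 0, "hand": 20},
    {"travel": [1.7, -2.5, 0], "roll": 0, "hand": 20},
    {"travel": [1.8, -2.4, 0], "roll": 0, "hand": 20},
    {"travel": [1.9, -2.3, 0], "roll": 0, "hand": 20},
    {"travel": [2.0, -2.2, 0], "roll": 0, "hand": 20},
    {"travel": [2.1, -2.2, 0], "roll": 0, "hand": 20}
  ]
}}

```text
t: 25.55
eef_pos: [0.6145, -0.2317, 0.1395]
ee_rot: [3.139, 0.002, -2.995]
force: [-1.5, 10.8, 5.3]
grip_width: 0.293
finger_force: 30.4
```

Emit:
{"name": "play_rows", "arguments": {
  "deltas": [
    {"travel": [2.3, -2.0, 0], "roll": 0, "hand": 20},
    {"travel": [2.3, -1.9, 0], "roll": 0, "hand": 20},
    {"travel": [2.4, -1.7, 0], "roll": 0, "hand": 20},
    {"travel": [2.5, -1.7, 0], "roll": 0, "hand": 20},
    {"travel": [2.6, -1.5, 0], "roll": 0, "hand": 20},
    {"travel": [2.7, -1.4, 0], "roll": 0, "hand": 20},
    {"travel": [2.7, -1.3, 0], "roll": 0, "hand": 20},
    {"travel": [2.8, -1.1, 0], "roll": 0, "hand": 20},
    {"travel": [2.8, -1.0, 0], "roll": 0, "hand": 20},
    {"travel": [2.9, -0.8, 0], "roll": 0, "hand": 20},
    {"travel": [2.9, -0.7, 0], "roll": 0, "hand": 20},
    {"travel": [2.9, -0.6, 0], "roll": 0, "hand": 20},
    {"travel": [1.8, -0.2, 0], "roll": 0, "hand": 20},
    {"travel": [1.8, -0.2, 0], "roll": 0, "hand": 20}
  ]
}}

```text
t: 26.95
eef_pos: [0.583, -0.2532, 0.1396]
ee_rot: [3.14, 0.005, -2.995]
force: [3.4, 7.2, 2.1]
grip_width: 0.293
finger_force: 30.2
```

Emit:
{"name": "play_rows", "arguments": {
  "deltas": [
    {"travel": [1.8, -0.2, 0], "roll": 0, "hand": 20},
    {"travel": [1.8, -0.1, 0], "roll": 0, "hand": 20},
    {"travel": [1.8, 0, 0], "roll": 0, "hand": 20},
    {"travel": [1.2, 0, 0], "roll": 0, "hand": 20},
    {"travel": [1.0, 0, 0], "roll": 0, "hand": 20},
    {"travel": [0, 0, 0], "roll": 0, "hand": 20},
    {"travel": [0, 0, 0], "roll": 0, "hand": 20},
    {"travel": [0, 0, 0], "roll": 0, "hand": 20},
    {"travel": [0, 0, 0], "roll": 0, "hand": 20},
    {"travel": [0, 0, 0], "roll": 0, "hand": 20}
  ]
}}

```text
t: 27.95
eef_pos: [0.5749, -0.255, 0.1395]
ee_rot: [3.14, 0.004, -2.995]
force: [1.6, 6.7, 2.8]
grip_width: 0.298
finger_force: 30.2
```

Emit:
{"name": "play_rows", "arguments": {
  "deltas": [
    {"travel": [0.7, 0, 0], "roll": 0, "hand": 20},
    {"travel": [0, 0, 0], "roll": 0, "hand": 20},
    {"travel": [0, 0, 0], "roll": 0, "hand": 20},
    {"travel": [0, 0, 0], "roll": 0, "hand": 20},
    {"travel": [0, 0, 0], "roll": 0, "hand": 50},
    {"travel": [0, 0, 0], "roll": 0, "hand": 50},
    {"travel": [0, 0, 0], "roll": 0, "hand": 50},
    {"travel": [0, 0, 0], "roll": 0, "hand": 50},
    {"travel": [0, 0, -10], "roll": 0, "hand": 50},
    {"travel": [0, 0, -20], "roll": 0, "hand": 50},
    {"travel": [0, 0, -20], "roll": 0, "hand": 50},
    {"travel": [0, 0, -25], "roll": 0, "hand": 50},
    {"travel": [0, 0, -25], "roll": 0, "hand": 50},
    {"travel": [-18, 0, 0], "roll": 0, "hand": 50},
    {"travel": [-18, 0, 0], "roll": 0, "hand": 50},
    {"travel": [-18, 0, 0], "roll": 0, "hand": 50},
    {"travel": [-18, 0, 0], "roll": 0, "hand": 50},
    {"travel": [0, 2, 0], "roll": 0, "hand": 50},
    {"travel": [0, 0, 0], "roll": 0, "hand": 50}
  ]
}}

```text
t: 29.85
eef_pos: [0.6438, -0.2442, 0.2384]
ee_rot: [-3.142, -0.0, -2.996]
force: [0.3, 0.1, -0.3]
grip_width: 0.585
finger_force: 0.0
```

```bash
python3 - <<'E'
from workcell import arm
from h import *
s=arm.observe();p,d=arm.grab_frame("wrist");P=cloud(d,arm.camera_model("wrist"),s)
print(s['t'],s['eef_pos'],s['ee_rot'])
np.savez("w3.npz",p=p,d=d,P=P)
for n in("w2","w3"):
    f=np.load(n+".npz");p,d,P=f['p'],f['d'],f['P']
    k=(d>0)&(P[...,2]>.149)&(P[...,2]<.158)&(np.hypot(P[...,0]-.574,P[...,1]+.254)<.04)
    q=(P[k][:,:2]*1000).astype(np.float32);print(n,"knob",cv2.minEnclosingCircle(q),q.mean(0))
    hsv=cv2.cvtColor(p,cv2.COLOR_BGR2HSV)
    red=((hsv[...,0]<8)|(hsv[...,0]>172))&(hsv[...,1]>130)&(hsv[...,2]>60)
    v,u=np.mgrid[:420,:560]
    near=red&(np.hypot(P[...,0]-.58,P[...,1]+.29)<.05)&(P[...,2]>.06)
    for nm,mm in(("pointer",near&(u<249)),("line",near&(u>=251))):print(nm,mm.sum(),(P[mm].mean(0)*1000).round(2),u[mm].mean(),v[mm].mean())
    ye=(abs(hsv[...,0].astype(int)-27)<6)&(hsv[...,1]>150)&(abs(u-415)<40)&(abs(v-103)<40);q=P[ye][:,:2]
    l=cv2.fitLine((q*1000).astype(np.float32),2,0,.01,.01).ravel();print("needle deg",np.degrees(np.arctan2(-l[0],l[1])),ye.sum())
a=np.vstack([np.load(n+".npz")['p'][60:150,210:470] for n in("w2","w3")]);cv2.imwrite("pics/cmp.png",cv2.resize(a,None,fx=3,fy=3,interpolation=2))
E
```

```text
29.85 [ 0.64380928 -0.24421776  0.23842291] [-3.14157634e+00 -3.84780730e-04 -2.99625949e+00]
w2 knob ((575.1500854492188, -255.72085571289062), 12.848123550415039) [ 575.12604 -256.01035]
pointer 115 [ 579.45 -283.64   89.94] 242.68695652173912 104.44347826086957
line 33 [ 577.88 -273.52  110.91] 265.2121212121212 102.9090909090909
needle deg -171.27647 181
w3 knob ((575.702880859375, -256.029052734375), 12.775110244750977) [ 575.46643 -255.95216]
pointer 124 [ 579.46 -283.36   90.3 ] 240.41129032258064 107.33870967741936
line 17 [ 577.63 -271.48  126.03] 273.05882352941177 108.17647058823529
needle deg -170.45654 171
```

View pics/cmp.png

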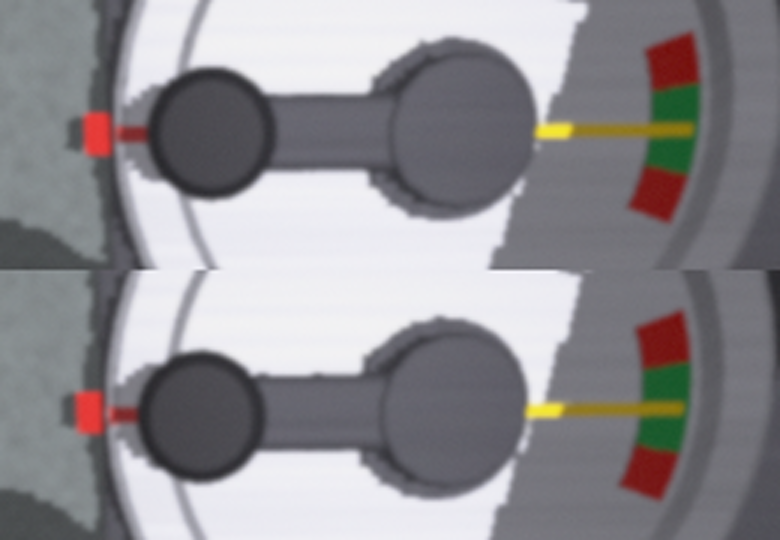

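Comparing start (top) and now (bottom), the line is at the pointer to within about 1 px and the needle is centred. A last check of the carrier and stub follows.

```bash
python3 - <<'E'
from workcell import arm
from h import *
p,d=arm.grab_frame("side");q,_=arm.grab_frame("scene")
a=cv2.resize(p[185:235,225:325],(600,300),interpolation=2);b=cv2.resize(q[180:255,230:380],(600,300),interpolation=2)
cv2.imwrite("pics/fin.png",np.vstack([a,b]))
P=cloud(d,arm.camera_model("side"));h=cv2.cvtColor(p,cv2.COLOR_BGR2HSV);v,u=np.mgrid[:420,:560]
m=(abs(h[...,0].astype(int)-116)<12)&(h[...,1]>140)&(v>195)&(v<225)&(u>225)&(u<270)&(d>0);print(m.sum(),P[m].mean(0))
E
```

```text
55 [0.50366961 0.03100859 0.07484446]
```

View pics/fin.png

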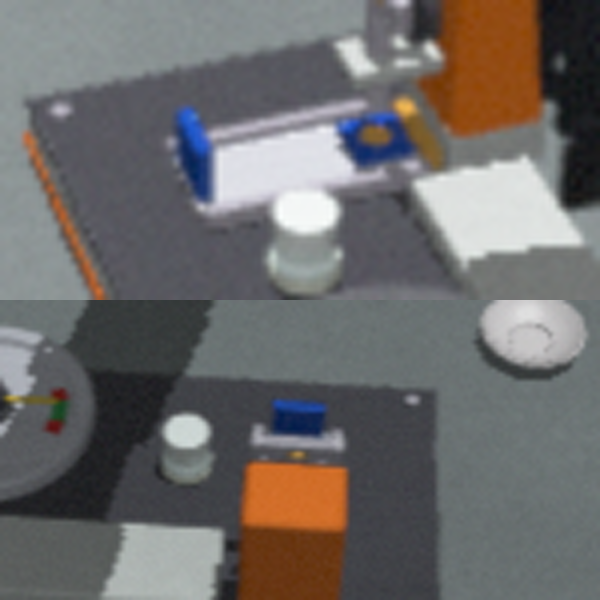

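The carrier is against the brass stop, the stub is flush with the boss, the ram is up and the jar has not moved.

```bash
python3 -c "
from workcell import arm
print(arm.sign_off())"
```

```text
the job is handed in; nothing more can be done
None
```

Job handed in at about 30 s: the carrier is home against the brass stop, the flywheel turned one clockwise revolution and was released with the red line at the pointer (within about 1 px in the wrist view), the stub looks flush, and the ram is back up. Measured forces worked out below the 18 N green-band limit wherever I checked, though I did not watch the needle itself during the turn.

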